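# Settle a connector nest plate on its kinematic solder station

### The job

Pick up the connector nest plate by its black grip bar and settle it on the sprung seat of the solder station so that the ball foot by the yellow stripe goes into the cone, the foot by the blue patch into the groove and the foot by the white patch onto the flat pad, feeling for the seats until all three are fully home. With it home, press it straight down gently until the sprung ring gives about 3 to 4 mm (never as much as 7 mm) for half a second, then let it rise and let go, leaving it seated. Leave the solder spool, the flux jar and the screwdriver alone.

Things in the scene. Friction and masses are not known exactly. Their poses are not given: they have to be found in the camera images.
- nest_plate: Loose aluminium plate 150 (x) x 140 (y) x 8 mm, 0.43 to 0.58 kg, balanced about its middle, spanning z = 22 to 30 mm over three steel ball feet. Origin: centre, level with the undersides of the feet (0 on the bench); z up. Two rows of silver connectors 14 mm tall stand on it along y, at x = -54 and 58 mm. It starts on the bench left or right of the robot, the station on the other side.
- grip (a point): Middle of the plate's fixed black grip bar, 55 mm above the plate's origin, axes as the plate's. The bar is 40 mm (x) by 22 mm (y), from z = 30 to 72 mm of the plate; grip it across y with the TCP about here.
- foot_cone (a point): Underside of the nest plate's cone foot, a 16 mm steel ball, at (-55, 0, 0) mm of the plate, beneath the yellow stripe along the plate's -x edge.
- foot_groove (a point): Underside of the groove foot, a 16 mm steel ball, at (27.5, 47.6, 0) mm of the plate, by the blue patch on the plate's +y edge.
- foot_flat (a point): Underside of the flat foot, a 16 mm steel ball, at (27.5, -47.6, 0) mm of the plate, by the white patch on the plate's -y edge.
- station: Fixed grey housing 170 (x) x 160 (y) x 45 mm, origin at the centre of its underside, z up. Above it a 160 x 155 mm dark steel ring plate (top at z = 72 mm) carries three coloured seats 33 to 38 mm wide. The ring was set by hand and is NOT measured: its middle lies 3 to 8 mm to one side of the housing's middle, which way is not told, and it is turned up to 0.03 rad. The seats must be found by feel.
- nominal_cone (a point): Where the cone foot's underside would be when home if the ring were centred: (-55, 0, 78) mm of the station. The true place is up to about 10 mm away sideways. The cone (yellow) is a pit with 40 degree walls, mouth 24 mm across at z = 85.6 mm. A foot d off its seat's middle rides about 0.84 d higher. Ball friction is 0.5 to 0.7: the plate sticks and does not slide home by itself.
- nominal_groove (a point): The same for the groove foot: (27.5, 47.6, 78) mm of the station, the true place up to about 10 mm away. The groove (blue) is a V with 40 degree walls, mouth 24 mm wide at z = 85.6 mm, 36 mm long, running towards the cone.
- nominal_flat (a point): The same for the flat foot: (27.5, -47.6, 78) mm of the station, the true place up to about 10 mm away. The flat (white) is a level round pad. Fully home, all three foot undersides are at z = 78 mm and the plate is level.
- seat_ring (a joint): How far the sprung ring with the seats is pressed down, in m: 0 at the top, hard stop at 0.009. It moves straight down without tilting. It holds still until the total load on it, plate weight included, is about 9 N, then gives 1 mm per further 1 N (12 N at 3 mm).
- solder_spool: Bystander: green solder spool, 52 mm diameter, 46 mm tall, standing; origin at the centre of its underside.
- flux_jar: Bystander: small amber flux jar, 40 mm diameter, 48 mm tall, standing; origin at the centre of its underside.
- screwdriver: Bystander: red screwdriver about 150 mm long lying on the bench along its x axis; origin at its middle.
Mind the look-alikes: they are no part of the job. There is more than one size of the nest_plate; the one meant has the size given above. What is shaped like the station but purple is not meant.

How it is judged:
By the outcome, as a careful person would: the job done as asked, in the order asked, and still so for the second after the job is handed in, with the robot touching nothing.
It also fails if it takes over 72 s, if anything falls off the work surface, if the arm or the gripper's body presses on something with over 40 N, if the wrist force passes 120 N, or if a joint passes its speed limit or range.

### The arm

A 6-joint arm with a two-finger parallel gripper is mounted at the origin on the work surface. World frame = base frame: x ahead of the robot, y to its left, z up, the work surface at z = 0. Lengths are in m, angles in rad, forces in N, time in s.
With the tool pointing down it reaches from about 0.3 to 0.85 m from the base axis. Payload 5.4 kg.
Tool frame: the origin (TCP) lies between the finger pads, 19 mm behind the fingertips; this is the grasp point; z points along the fingers, y is the line along which they close (so a half turn about z gives the same grasp; the last joint's range is limited). The gripper opens to 85 mm and grips with 20 to 120 N. Pads are 22 mm wide; open, the fingers measure 114 mm over their backs; the gripper's body (76 mm by 85 mm) begins 54 mm behind the grasp point. The pads swing forward as they close: fully open they stand 13 mm farther back than shut.
Start: joints at [0.933, 0.158, 1.597, -0, 1.386, -0.21], TCP at [0.239, 0.523, 0.25] pointing down, gripper open.
Joint ranges: [-2.91, 2.91], [-0.94, 2.29], [0.18, 2.7], [-1.29, 4.43], [0.17, 2.64], [-3, 3]. Speed limits (rad/s): [2.57, 2.57, 3.14, 3.14, 3.14, 3.14].

### API

Orientations are given as a 3x3 rotation matrix whose columns are the frame's x, y, z axes.
In Python, from workcell import r gives the robot as it stands.
- The arm moves only by the shell command python3 -m crank 'ROWS' [FORCE]. ROWS is JSON, a list of rows, each a list of 3 entries, a list of its own where there are three numbers: the shift along the tool's x, y, z in units of 30 mm (1.0 is 30 mm), then the turn, a rotation vector about the tool's x, y, z in units of 8 degrees (1.0 is 8 degrees), then the closure, from -1 (fully open) to 1 (shut). A call has exactly 10 rows; each row shifts and turns the commanded pose from where the row before left it, along the tool's axes as they then stand; what a row does not reach is not made up. A row lasts 1/8 s, in which the tool goes at most 62.5 mm and 10.7 degrees, less where a joint would pass 70% of its speed; a pose out of reach is approached as far as the arm can. A call is refused whole if a number of a shift passes 1 or a number of a turn 1, either way. A call with a gripper value outside its range is refused whole. The fingers move at their own pace and stop on an object; FORCE is the grip in N (left out, the last holds). Time passes only in rows, so rows that do not move let the fingers close, or fill a call up. It gives the time, the measured TCP pose, the force, the opening and the grip force at its end, in the units of the state.
- r.state(): the state, without advancing time (a new reading comes with each control period).
- r.camera(name): name is "scene" or "top" or "wrist"; returns a dict with "img" (420x560x3 uint8, blue, green, red), "range_z" (420x560 float32, m along the optical axis (not along the pixel's ray), 0 where there is no reading), "fx", "fy", "cx", "cy" (pixels), "k1" (the pictures are not rectified: a ray, as slopes to the right and down, at radius r is drawn at 1 + k1 r^2 times it, then the intrinsics apply), "rvec" (rotation vector, rad) and "tvec" (3), from world to camera coordinates, as OpenCV has them. Camera axes: x right, y down, z forward; pixel columns grow to the right and rows downward; lengths in m; the calibration is good to about 2 mm. A picture is of the moment at which its call begins.
- r.finish_job(): hands the job in; it is judged then, once.
Trained networks look in the newest picture that a camera, given by its name, has taken for a name from the list of things; names that differ only in an ending like _2 or _b are one class to them, and where a whole thing is asked for, a point or a joint stands for the part that bears it (a point fixed in the world has none). Each returns a list of dicts, best first, with "p" (0 to 1); they miss things now and then, are a little off and sometimes report something else, mostly with a low value. They report only what shows in the picture. A call takes as long as a camera call. They do not tell look-alikes from the thing itself.
- r.masks_of(camera, query): "mask" (420x560 bool, what is visible of it) and "bbox" ([left, top, right, bottom] in pixels, round what is visible of it).
The state is a dict: "time": time; "qpos": joint angles; "qd": joint speeds; "joint_efforts": joint torques, N m; "ee_pos": TCP position; "tool_rot": TCP orientation; "force": force on the tool from outside, world axes, zero at the start; "torque": the same for the moment, N m; "finger_gap": finger opening in m; "grasp_force": force on a finger pad.
Only numpy, scipy, OpenCV 4.12 (cv2) and the standard library are available. Lean on these libraries where they do the work, as an engineer would, in place of code of your own. Each camera call takes 0.05 s, during which the arm holds its last target. There are 200 camera calls.

## Working session

There is one attempt and no reset: what is moved stays moved. The work goes in short steps, Python scripts to look and compute and a shell command to move; the robot and the scene stay as the last step left them, time stands still between calls to the robot, and variables do not carry over. Pictures are saved under pics/ and viewed, at most 10 in all, crops included, and the job is handed in when it is done.

```bash
ls; mkdir -p pics; python3 - <<'E'
from workcell import r
import cv2,numpy as np
a=r.camera("top");b=r.camera("scene")
for n,c in (("top",a),("scene",b)):
    cv2.imwrite(f"pics/{n}0.png",c["img"])
    print(n,{k:c[k] for k in c if k not in("img","range_z")})
for cam in("top","scene"):
  for q in("nest_plate","station","seat_ring"):
    for d in r.masks_of(cam,q)[:4]: print(cam,q,round(d["p"],2),d["bbox"])
s=r.state();print(s)
E
```

```text
pics
top {'fx': 413.4848971083521, 'fy': 413.4848971083521, 'cx': 283.94002925455396, 'cy': 210.1116268569988, 'k1': 0.017530473039779153, 'rvec': array([ 2.11223008, -2.13276505,  0.17057391]), 'tvec': array([0.02216851, 0.52918957, 0.78995855])}
scene {'fx': 458.14799680592694, 'fy': 458.14799680592694, 'cx': 272.19852684053626, 'cy': 204.99993011603974, 'k1': 0.014624620927637794, 'rvec': array([ 2.34950034,  1.04343186, -0.31216383]), 'tvec': array([-0.3870527 , -0.27968125,  1.21535467])}
top nest_plate 0.84 [354.2, 64.7, 410.7, 125.6]
top nest_plate 0.71 [331.6, 149.1, 418.1, 228.0]
top station 0.9 [153.7, 147.9, 234.9, 251.9]
top station 0.64 [111.1, 273.8, 221.6, 391.7]
top seat_ring 0.77 [131.9, 147.0, 226.4, 244.7]
top seat_ring 0.44 [155.9, 147.3, 234.4, 252.4]
scene nest_plate 0.77 [161.3, 243.1, 262.7, 340.8]
scene nest_plate 0.63 [230.0, 335.5, 310.5, 419.9]
scene nest_plate 0.48 [294.8, 170.8, 386.1, 219.2]
scene station 0.65 [293.0, 175.9, 387.6, 219.3]
scene station 0.61 [231.5, 72.9, 316.8, 142.4]
scene seat_ring 0.93 [299.0, 126.5, 391.9, 198.5]
{'time': 0.4, 'qpos': array([ 9.32880849e-01,  1.58502496e-01,  1.59718493e+00,  4.39876049e-06,
        1.38618565e+00, -2.10112522e-01]), 'qd': array([ 0.00038299, -0.00032736, -0.00042579,  0.00041143,  0.00082183,
        0.00050571]), 'joint_efforts': array([-2.15666601e-04, -3.95492148e+01, -3.31197810e+01, -2.35442367e-04,
        2.98741157e-03,  1.32090895e-05]), 'ee_pos': array([0.238519  , 0.52309192, 0.24984878]), 'tool_rot': array([[-9.09879098e-01,  4.14873472e-01, -1.70472557e-04],
       [ 4.14873502e-01,  9.09879073e-01, -2.22700726e-04],
       [ 6.27167883e-05, -2.73355283e-04, -9.99999961e-01]]), 'force': array([-0.44639995, -0.20060712,  0.19360128]), 'torque': array([-0.00807689,  0.01677998, -0.01572507]), 'grasp_force': 0.0, 'finger_gap': 0.0854529985587287}
```

View pics/top0.png

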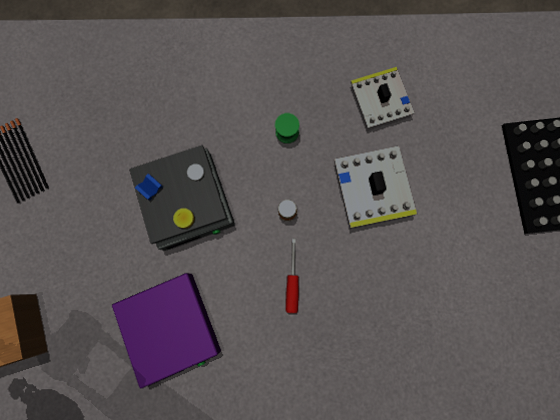

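View pics/scene0.png

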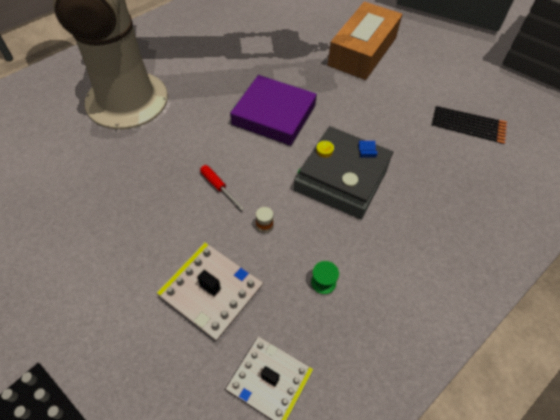

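```bash
cat > h.py <<'E'
import cv2,numpy as np
from workcell import r
def cloud(c):
    v,u=np.mgrid[0:420,0:560]
    K=np.array([[c["fx"],0,c["cx"]],[0,c["fy"],c["cy"]],[0,0,1]])
    p=cv2.undistortPoints(np.stack([u,v],-1).reshape(-1,1,2).astype(np.float64),K,np.array([c["k1"],0,0,0])).reshape(420,560,2)
    z=c["range_z"].astype(float)
    P=np.dstack([p*z[...,None],z])
    R=cv2.Rodrigues(c["rvec"])[0]
    W=(P-c["tvec"])@R
    W[z==0]=np.nan
    return W
def rect(xy):
    (c,s,a)=cv2.minAreaRect((xy*1000).astype(np.float32)); return np.round(c,1),np.round(s,1),round(a,2)
E
python3 - <<'E'
from h import *
for n in("top","scene"):
    c=r.camera(n);W=cloud(c);hsv=cv2.cvtColor(c["img"],cv2.COLOR_BGR2HSV)
    H,S,V=[hsv[...,i].astype(int) for i in range(3)]
    Z=W[...,2]
    col={"yellow":(abs(H-28)<6)&(S>150)&(V>100),"blue":(abs(H-112)<10)&(S>150)&(V>60),"white":(S<60)&(V>150),"black":(V<45)}
    print(n,"bench z",np.nanmedian(Z))
    def rep(nm,m):
        k,lab,st,ce=cv2.connectedComponentsWithStats(m.astype(np.uint8))
        for i in range(1,k):
            if st[i,4]>25:
                p=W[lab==i]; print(nm,st[i,4],"mean",np.round(p.mean(0)*1000,1),"zmed",round(np.median(p[:,2])*1000,1),"rect",*rect(p[:,:2]))
    print("levels")
    rep("plate",(Z>.02)&(Z<.036)); rep("bar",(Z>.062)&(Z<.08)); rep("ring",(Z>.064)&(Z<.1)); rep("low",(Z>.036)&(Z<.052))
    for q in("yellow","blue"): rep(q,col[q]&(Z>.02))
    rep("white",col["white"]&(Z>.075))
E
```

```text
top bench z -0.00038922640868216873
levels
plate 1998 mean [ 780.9 -198.    23.1] zmed 22.3 rect [ 783.2 -198.4] [114.4 106.6] 17.04
plate 70 mean [ 709.4 -553.8   29.8] zmed 31.4 rect [ 710.  -554.1] [15.3 13.1] 3.64
plate 71 mean [ 706.1 -517.8   30.4] zmed 31.7 rect [ 706.9 -518.8] [14.4 16. ] 4.41
plate 72 mean [ 702.5 -482.7   30.3] zmed 32.1 rect [ 703.3 -483.7] [15.1 15.3] 54.99
plate 35 mean [ 669.9 -555.    28.5] zmed 28.5 rect [ 669.6 -555.5] [15.   7.1] 17.98
plate 73 mean [ 666.9 -521.9   30.5] zmed 31.8 rect [ 667.4 -524.6] [14.6 17.5] 10.64
plate 72 mean [ 663.2 -486.5   30.4] zmed 32.4 rect [ 664.3 -487.9] [14.8 15.4] 38.31
plate 4250 mean [ 578.5 -170.6   29.3] zmed 29.2 rect [ 582.1 -171.8] [151.7 142.5] 11.17
plate 74 mean [ 626.9 -525.4   30.5] zmed 32.1 rect [ 627.5 -526.5] [14.7 16.4] 26.06
plate 72 mean [ 623.8 -490.4   30.5] zmed 32.1 rect [ 624.4 -491.9] [15.1 16.1] 6.05
plate 75 mean [ 588.1 -529.5   30.8] zmed 32.0 rect [ 588.9 -530.4] [15.9 15.4] 1.5
plate 78 mean [ 584.6 -494.1   30.7] zmed 32.1 rect [ 585.1 -495.9] [15.7 15.3] 23.22
plate 87 mean [ 547.2 
[... 6935 characters left out ...]
03.4] [30.6 11. ] 38.22
yellow 214 mean [514.8 211.9  83.7] zmed 84.5 rect [509.8 216.5] [36.4 52.1] 48.77
yellow 259 mean [ 518.6 -187.6   29.6] zmed 29.6 rect [ 518.1 -185.6] [  9.7 137.6] 11.23
yellow 221 mean [ 837.1 -180.7   22.5] zmed 22.5 rect [ 836.9 -179.8] [ 6.9 96. ] 17.11
blue 245 mean [577.9 281.7  81.8] zmed 82.3 rect [578.7 282.3] [36.2 38.4] 48.54
blue 82 mean [ 604.4 -109.9   29.5] zmed 29.5 rect [ 605.  -109.2] [18.7 19. ] 12.44
blue 70 mean [ 778.  -247.3   22.6] zmed 22.7 rect [ 777.8 -247.3] [13.3 14.2] 23.08
white 435 mean [283.6 618.6  81.7] zmed 81.7 rect [282.8 618.8] [ 48.8 124.6] 17.32
white 126 mean [607.9 192.4  78. ] zmed 78.2 rect [607.7 191.8] [28.7 30.5] 7.45
```

```bash
python3 -m crank '[[[-1,-0.81,0],[0,0,0],-1],[[-1,-0.81,0],[0,0,0],-1],[[-1,-0.81,0],[0,0,0],-1],[[-1,-0.81,0],[0,0,0],-1],[[-1,-0.81,0],[0,0,0],-1],[[-1,-0.81,0],[0,0,0],-1],[[-1,-0.81,0],[0,0,0],-1],[[-1,-0.81,0],[0,0,0],-1],[[-1,-0.81,0],[0,0,0],-1],[[-1,-0.81,0],[0,0,0],-1]]' 60 | tail -c 600
python3 -m crank '[[[-1,-0.81,0],[0,0,0],-1],[[-1,-0.81,0],[0,0,0],-1],[[-1,-0.81,0],[0,0,0],-1],[[-1,-0.81,0],[0,0,0],-1],[[-1,-0.81,0],[0,0,0],-1],[[-1,-0.81,0],[0,0,0],-1],[[-1,-0.81,0],[0,0,0],-1],[[-1,-0.81,0],[0,0,0],-1],[[-1,-0.81,0],[0,0,0],-1],[[-1,-0.81,0],[0,0,0],-1]]' | tail -c 600
python3 -m crank '[[[0,0,0],[0,0,-0.892],-1],[[0,0,0],[0,0,-0.892],-1],[[0,0,0],[0,0,-0.892],-1],[[0,0,0],[0,0,-0.892],-1],[[0,0,0],[0,0,-0.892],-1],[[0,0,0.8],[0,0,0],-1],[[0,0,0.8],[0,0,0],-1],[[0,0,0.8],[0,0,0],-1],[[0,0,0],[0,0,0],-1],[[0,0,0],[0,0,0],-1]]' | tail -c 600
cat >> h.py <<'E'
def st():
    s=r.state();R=s["tool_rot"]
    print("t",s["time"],"p",np.round(s["ee_pos"]*1e3,2),"yaw_x",round(np.degrees(np.arctan2(-R[1,0],-R[0,0])),2),"z",np.round(R[:,2],4),"F",np.round(s["force"],2),"M",np.round(s["torque"],3),"gap",round(s["finger_gap"]*1e3,2),"g",round(s["grasp_force"],1),"q",np.round(s["qpos"],2))
E
python3 - <<'E'
from h import *
st(); c=r.camera("wrist"); cv2.imwrite("pics/w1.png",c["img"]); W=cloud(c);Z=W[...,2]
for nm,m in(("bar",(Z>.064)&(Z<.08)),("plate",(Z>.026)&(Z<.034))):
    k,lab,s,ce=cv2.connectedComponentsWithStats(m.astype(np.uint8))
    for i in range(1,k):
        if s[i,4]>150: p=W[lab==i]; print(nm,s[i,4],np.round(p.mean(0)*1e3,1),rect(p[:,:2]))
E
```

```text
time: 1.75
ee_pos: [0.4112, 0.1764, 0.2502]
tool_rot: [[-0.91, 0.415, 0.001], [0.415, 0.91, 0.0], [-0.001, 0.0, -1.0]]
force: [-0.2, 0.3, 0.8]
finger_gap: 0.0855
grasp_force: 0.0
time: 3.0
ee_pos: [0.5834, -0.1692, 0.25]
tool_rot: [[-0.91, 0.415, 0.0], [0.415, 0.91, 0.0], [-0.0, 0.0, -1.0]]
force: [0.3, -0.6, -0.7]
finger_gap: 0.0857
grasp_force: 0.0
time: 4.25
ee_pos: [0.5834, -0.1682, 0.1792]
tool_rot: [[-0.981, -0.194, 0.001], [-0.194, 0.981, -0.001], [-0.001, -0.001, -1.0]]
force: [-0.6, -1.0, 1.1]
finger_gap: 0.0853
grasp_force: 0.0
t 4.25 p [ 583.43 -168.24  179.15] yaw_x 11.17 z [ 1.4e-03 -7.0e-04 -1.0e+00] F [-0.57 -0.97  1.09] M [ 0.003 -0.064  0.02 ] gap 85.28 g 0.0 q [-0.48  0.3   1.58  0.    1.27 -2.25]
bar 1173 [ 583.6 -172.4   72.4] (array([ 585. , -172.1]), array([39.7, 22. ]), 10.93)
plate 168 [375.9   2.2  26.8] (array([376.4,   1.8]), array([15.8, 12.7]), 10.49)
plate 17636 [ 577.7 -173.3   31. ] (array([ 585.4, -172.2]), array([150.5, 140.8]), 11.0)
plate 360 [630.6 164.4  29.7] (array([625.6, 162.3]), array([92.5,  3.8]), 20.04)
```

```bash
python3 -m crank '[[[-0.034,-0.139,0.6],[0,0,0],-1],[[0,0,0.8],[0,0,0],-1],[[0,0,0.8],[0,0,0],-1],[[0,0,0.7],[0,0,0],-1],[[0,0,0.6],[0,0,0],-1],[[0,0,0.4],[0,0,0],-1],[[0,0,0.24],[0,0,0],-1],[[0,0,0],[0,0,0],-1],[[0,0,0],[0,0,0],0.2],[[0,0,0],[0,0,0],0.3]]' 70 | tail -c 400
python3 -m crank '[[[0,0,0],[0,0,0],0.4],[[0,0,0],[0,0,0],0.5],[[0,0,0],[0,0,0],0.6],[[0,0,0],[0,0,0],1],[[0,0,0],[0,0,0],1],[[0,0,0],[0,0,0],1],[[0,0,0],[0,0,0],1],[[0,0,0],[0,0,0],1],[[0,0,0],[0,0,0],1],[[0,0,0],[0,0,0],1]]' >/dev/null
cat >> h.py <<'E'
def find(n,lo,hi,mn=400):
    c=r.camera(n);W=cloud(c);Z=W[...,2]
    k,lab,s,ce=cv2.connectedComponentsWithStats(((Z>lo)&(Z<hi)).astype(np.uint8))
    for i in range(1,k):
        if s[i,4]>mn: p=W[lab==i]; print(n,s[i,4],np.round(p.mean(0)*1e3,1),rect(p[:,:2]))
    return c,W
E
python3 - <<'E'
from h import *
st(); 
for n in("top","scene","wrist"): find(n,.025,.035,1500)
E
```

```text
time: 5.55
ee_pos: [0.5852, -0.1721, 0.0546]
tool_rot: [[-0.981, -0.194, 0.001], [-0.194, 0.981, -0.001], [-0.001, -0.001, -1.0]]
force: [-0.4, -0.2, -0.2]
finger_gap: 0.0517
grasp_force: 0.0
t 6.8 p [ 584.89 -171.99   54.18] yaw_x 11.17 z [ 5.e-04 -3.e-04 -1.e+00] F [-2.39 -0.31  5.14] M [ 0.036  0.218 -0.004] gap 21.36 g 68.4 q [-0.48  0.46  1.63 -0.    1.04 -2.25]
scene 3296 [ 609.9 -180.4   28.9] (array([ 587.5, -172.3]), array([151. , 140.3]), 11.34)
wrist 35094 [ 552.6 -178.3   31. ] (array([ 562.3, -176.8]), array([102.8, 140.6]), 11.2)
```

```bash
python3 -m crank '[[[0,0,-0.2],[0,0,0],1],[[0,0,-0.5],[0,0,0],1],[[0,0,-0.8],[0,0,0],1],[[0,0,-0.8],[0,0,0],1],[[0,0,-0.8],[0,0,0],1],[[0,0,-0.8],[0,0,0],1],[[0,0,-0.6],[0,0,0],1],[[0,0.2,-0.37],[0,0,0],1],[[-0.1,0.5,0],[0,0,0],1],[[-0.138,0.9,0],[0,0,0],1]]' 90 | tail -c 400
python3 -m crank '[[[-0.17,1,0],[0,0,0],1],[[-0.17,1,0],[0,0,0],1],[[-0.17,1,0],[0,0,0],1],[[-0.17,1,0],[0,0,0],1],[[-0.17,1,0],[0,0,0],1],[[-0.17,1,0],[0,0,0],1],[[-0.17,1,0],[0,0,0],1],[[-0.17,1,0],[0,0,0],1],[[-0.17,1,0],[0,0,0],1],[[-0.17,1,0],[0,0,0],1]]'  | tail -c 400
python3 -m crank '[[[0,0.8,0],[0,0,0],1],[[0,0.6,0],[0,0,0],1],[[0,0.26,0],[0,0,0],1],[[0,0,0],[0,0,-0.3],1],[[0,0,0],[0,0,-0.3],1],[[0,0,0],[0,0,-0.316],1],[[0,0,0],[0,0,0],1],[[0,0,0],[0,0,0],1],[[0,0,0],[0,0,0],1],[[0,0,0],[0,0,0],1]]' >/dev/null
python3 - <<'E'
from h import *
st(); 
c,W=find("top",.16,.19,800); c2,W2=find("scene",.16,.19,800)
find("top",.066,.077,800);find("scene",.066,.077,800)
c3,W3=find("wrist",.16,.19,800);st()
cv2.imwrite("pics/hover.png",np.hstack([c2["img"],c3["img"]])[::1][:, :][:420]); cv2.imwrite("pics/hov.png",cv2.resize(np.hstack([c2["img"],c3["img"]]),(800,300)))
E
```

```text
time: 8.2
ee_pos: [0.5817, -0.1222, 0.1987]
tool_rot: [[-0.981, -0.193, -0.002], [-0.193, 0.981, 0.001], [0.001, 0.001, -1.0]]
force: [-0.6, 0.4, -5.9]
finger_gap: 0.0205
grasp_force: 88.4
time: 9.45
ee_pos: [0.5727, 0.1828, 0.1983]
tool_rot: [[-0.981, -0.194, -0.003], [-0.194, 0.981, 0.0], [0.003, 0.001, -1.0]]
force: [-0.9, -0.7, -5.7]
finger_gap: 0.0209
grasp_force: 88.4
t 10.7 p [564.66 229.66 199.9 ] yaw_x 18.48 z [ 0. -0. -1.] F [-0.23  0.37 -5.63] M [-0.008 -0.013  0.052] gap 21.04 g 88.5 q [ 0.19  0.29  1.55 -0.    1.31 -1.71]
top 3851 [546.  207.3 175.7] (array([564.3, 225.1]), array([152.1, 129.8]), 18.23)
scene 3285 [576.1 218.2 176.4] (array([566.9, 229.4]), array([150.3, 142.3]), 18.37)
top 1618 [535.3 193.5  71.1] (array([561.4, 229.3]), array([159.6, 153.9]), 18.41)
scene 2441 [585.4 203.8  71.9] (array([567. , 228.7]), array([160. , 156.3]), 18.71)
wrist 37513 [532.6 218.8 177.1] (array([542.9, 222.2]), array([103.1, 140.7]), 18.54)
wrist 915 [620.  248.1 179.1] (array([620.5, 248.2]), array([20.8, 37.7]), 18.05)
t 10.95 p [564.66 229.67 199.89] yaw_x 18.49 z [ 0. -0. -1.] F [ 0.26 -0.49 -5.29] M [ 0.009 -0.023  0.038] gap 21.2 g 88.5 q [ 0.19  0.29  1.55 -0.    1.31 -1.71]
```

View pics/hov.png

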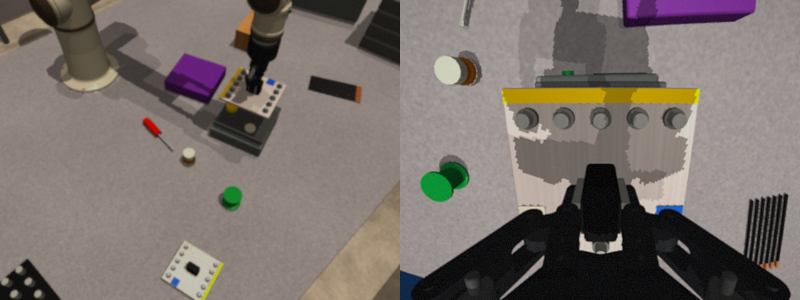

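```bash
python3 -m crank '[[[0,0,0.4],[0,0,0],1],[[0,0,0.5],[0,0,0],1],[[0,0,0.5],[0,0,0],1],[[0,0,0.35],[0,0,0],1],[[0,0,0.18],[0,0,0],1],[[0,0,0.05],[0,0,0],1],[[0,0,0.05],[0,0,0],1],[[0,0,0],[0,0,0],1],[[0,0,0],[0,0,0],1],[[0,0,0],[0,0,0],1]]'
python3 -c "
from h import *
st()"
python3 -m crank '[[[0,0,0.033],[0,0,0],1],[[0,0,0.033],[0,0,0],1],[[0,0,0.033],[0,0,0],1],[[0,0,0],[0,0,0],1],[[0,0,0],[0,0,0],1],[[0,0,0],[0,0,0],1],[[0,0,0],[0,0,0],1],[[0,0,0],[0,0,0],1],[[0,0,0],[0,0,0],1],[[0,0,0],[0,0,0],1]]' >/dev/null
python3 -c "
from h import *
st()"
```

```text
time: 12.2
ee_pos: [0.5648, 0.2297, 0.1392]
tool_rot: [[-0.948, -0.317, 0.0], [-0.317, 0.948, 0.0], [-0.0, -0.0, -1.0]]
force: [0.3, -0.3, -5.7]
finger_gap: 0.0213
grasp_force: 88.6
t 12.2 p [564.79 229.68 139.22] yaw_x 18.5 z [ 4.e-04  1.e-04 -1.e+00] F [ 0.26 -0.25 -5.66] M [-0.004  0.001 -0.02 ] gap 21.34 g 88.6 q [ 0.19  0.35  1.6  -0.    1.2  -1.71]
t 13.45 p [564.64 229.64 136.02] yaw_x 18.5 z [-1.e-04 -0.e+00 -1.e+00] F [-0.1   0.67 -5.8 ] M [ 0.009 -0.052 -0.008] gap 21.08 g 88.6 q [ 0.19  0.35  1.6  -0.    1.19 -1.71]
```

```bash
cat > s.py <<'E'
from h import *
st()
E
python3 -m crank '[[[0,0,0.033],[0,0,0],1],[[0,0,0.017],[0,0,0],1],[[0,0,0],[0,0,0],1],[[0,0,0],[0,0,0],1],[[0,0,0],[0,0,0],1],[[0,0,0],[0,0,0],1],[[0,0,0],[0,0,0],1],[[0,0,0],[0,0,0],1],[[0,0,0],[0,0,0],1],[[0,0,0],[0,0,0],1]]' >/dev/null
python3 s.py
python3 -m crank '[[[0,0,0.033],[0,0,0],1],[[0,0,0.0],[0,0,0],1],[[0,0,0],[0,0,0],1],[[0,0,0],[0,0,0],1],[[0,0,0],[0,0,0],1],[[0,0,0],[0,0,0],1],[[0,0,0],[0,0,0],1],[[0,0,0],[0,0,0],1],[[0,0,0],[0,0,0],1],[[0,0,0],[0,0,0],1]]' >/dev/null
python3 s.py
```

```text
t 14.7 p [564.66 229.68 134.55] yaw_x 18.5 z [ 0.  0. -1.] F [ 0.01  0.38 -6.21] M [-0.024 -0.011 -0.046] gap 20.98 g 88.6 q [ 0.19  0.36  1.6   0.    1.19 -1.71]
t 15.95 p [564.66 229.67 133.53] yaw_x 18.5 z [ 0. -0. -1.] F [ 0.12  0.26 -4.92] M [-0.007 -0.012  0.012] gap 20.68 g 88.6 q [ 0.19  0.36  1.6  -0.    1.19 -1.71]
```

```bash
python3 -m crank '[[[0,0,0.02],[0,0,0],1],[[0,0,0],[0,0,0],1],[[0,0,0],[0,0,0],1],[[0,0,0],[0,0,0],1],[[0,0,0],[0,0,0],1],[[0,0,0],[0,0,0],1],[[0,0,0],[0,0,0],1],[[0,0,0],[0,0,0],1],[[0,0,0],[0,0,0],1],[[0,0,0],[0,0,0],1]]' >/dev/null
python3 s.py
python3 -m crank '[[[0,0,0.02],[0,0,0],1],[[0,0,0.0],[0,0,0],1],[[0,0,0],[0,0,0],1],[[0,0,0],[0,0,0],1],[[0,0,0],[0,0,0],1],[[0,0,0],[0,0,0],1],[[0,0,0],[0,0,0],1],[[0,0,0],[0,0,0],1],[[0,0,0],[0,0,0],1],[[0,0,0],[0,0,0],1]]' >/dev/null
python3 s.py
```

```text
t 17.2 p [565.33 229.81 133.67] yaw_x 18.49 z [ 1.7e-03  4.0e-04 -1.0e+00] F [ 1.98  0.43 -1.71] M [ 0.008 -0.046 -0.025] gap 21.17 g 94.1 q [ 0.19  0.36  1.6   0.    1.18 -1.71]
t 18.45 p [564.96 229.7  132.51] yaw_x 18.49 z [ 8.e-04  2.e-04 -1.e+00] F [2.14 0.47 4.08] M [ 0.252 -0.299 -0.029] gap 20.77 g 95.1 q [ 0.19  0.36  1.6   0.    1.18 -1.71]
```

```bash
python3 -m crank '[[[0,0,-0.04],[0,0,0],1],[[0,0,0],[0,0,0],1],[[-0.034,-0.004,0],[0,0,0],1],[[0,0,0],[0,0,0],1],[[0,0,0.02],[0,0,0],1],[[0,0,0.02],[0,0,0],1],[[0,0,0],[0,0,0],1],[[0,0,0],[0,0,0],1],[[0,0,0],[0,0,0],1],[[0,0,0],[0,0,0],1]]' >/dev/null
python3 s.py
```

```text
t 19.7 p [565.55 229.81 132.27] yaw_x 18.5 z [-3.e-04 -2.e-04 -1.e+00] F [-0.91 -2.77  4.2 ] M [-0.318  0.688  0.117] gap 20.91 g 95.5 q [ 0.19  0.36  1.6  -0.    1.18 -1.71]
```

```bash
python3 -m crank '[[[0,0,-0.04],[0,0,0],1],[[0,0,0],[0,0,0],1],[[0.016,-0.016,0],[0,0,0],1],[[0,0,0],[0,0,0],1],[[0,0,0.02],[0,0,0],1],[[0,0,0.02],[0,0,0],1],[[0,0,0],[0,0,0],1],[[0,0,0],[0,0,0],1],[[0,0,0],[0,0,0],1],[[0,0,0],[0,0,0],1]]' >/dev/null
python3 s.py
```

```text
t 20.95 p [565.48 229.39 132.49] yaw_x 18.49 z [ 4.e-04  2.e-04 -1.e+00] F [-0.19  1.36  3.79] M [ 0.243  0.553 -0.068] gap 20.97 g 95.5 q [ 0.19  0.36  1.6   0.    1.18 -1.71]
```

```bash
cat > s.py <<'E'
from h import *
L=[]
for i in range(5):
    s=r.state();L.append(np.r_[s["ee_pos"]*1e3,s["force"],s["torque"]]); r.camera("wrist") if i<4 else 0
st();a=np.mean(L,0);print("AVG p",np.round(a[:3],2),"F",np.round(a[3:6],2),"M",np.round(a[6:],3),"sd",np.round(np.std(L,0)[3:],3))
F=a[3:6];M=a[6:];N=F[2]+5.6
rz=-.054
print("N",round(N,2),"cop mm",np.round(1e3*np.array([(rz*F[0]-M[1])/N,(M[0]+rz*F[1])/N]),1))
E
python3 -m crank '[[[0,0,-0.04],[0,0,0],1],[[0,0,0],[0,0,0],1],[[-0.003,0.008,0],[0,0,0],1],[[0,0,0],[0,0,0],1],[[0,0,0.02],[0,0,0],1],[[0,0,0.02],[0,0,0],1],[[0,0,0],[0,0,0],1],[[0,0,0],[0,0,0],1],[[0,0,0],[0,0,0],1],[[0,0,0],[0,0,0],1]]' >/dev/null
python3 s.py
```

```text
t 22.4 p [565.4  229.34 132.37] yaw_x 18.5 z [ 0.e+00 -4.e-04 -1.e+00] F [-0.63 -4.16  4.25] M [-0.611  0.083  0.042] gap 20.9 g 95.1 q [ 0.19  0.36  1.6  -0.    1.18 -1.71]
AVG p [565.4  229.34 132.38] F [-0.43 -4.18  4.15] M [-0.658  0.338  0.061] sd [0.499 0.337 0.859 0.068 0.169 0.027]
N 9.75 cop mm [-32.3 -44.3]
```

```bash
cat > pl.py <<'E'
from h import *
def fit(p):
    for _ in range(4):
        A=np.c_[p[:,:2]-[.565,.2295],np.ones(len(p))];k=np.linalg.lstsq(A,p[:,2],rcond=None)[0];e=p[:,2]-A@k;p=p[abs(e)<.0025]
    return np.round(k*1e3,2),len(p)
for n in("scene","top","wrist"):
    W=cloud(r.camera(n));Z=W[...,2];d=np.hypot(W[...,0]-.565,W[...,1]-.2295)
    near=d<.115
    print(n,"plate slope mrad,z",fit(W[near&(Z>.102)&(Z<.114)]),"ring",fit(W[near&(Z>.066)&(Z<.076)]),"bench",fit(W[(d<.3)&(abs(Z)<.006)]))
E
python3 pl.py; python3 s.py
```

```text
scene plate slope mrad,z (array([-10.86,  -2.4 , 112.5 ]), 1473) ring (array([ 0.98,  0.9 , 71.3 ]), 1259) bench (array([-3.41,  2.41, -0.3 ]), 27584)
top plate slope mrad,z (array([-13.71,  -5.47, 112.01]), 1907) ring (array([ 2.97, -9.48, 69.62]), 424) bench (array([-1.54,  0.35, -0.69]), 26965)
wrist plate slope mrad,z (array([ -8.53,  -3.  , 113.55]), 4536) ring (array([0., 0., 0.]), 0) bench (array([0.  , 0.94, 1.11]), 112716)
t 22.75 p [565.41 229.39 132.35] yaw_x 18.5 z [ 1.e-04 -3.e-04 -1.e+00] F [-0.15 -4.37  4.86] M [-0.778  0.258  0.087] gap 20.8 g 95.4 q [ 0.19  0.36  1.6  -0.    1.18 -1.71]
AVG p [565.4  229.37 132.34] F [-0.33 -4.95  3.9 ] M [-0.834  0.321  0.082] sd [0.576 0.415 0.769 0.108 0.158 0.027]
N 9.5 cop mm [-32.  -59.7]
```

```bash
cat > pl.py <<'E'
from h import *
import sys
def fit(p):
    k=np.array([0,0,np.median(p[:,2])])
    for t in(.006,.004,.003,.003,.003):
        A=np.c_[p[:,:2]-[.565,.2295],np.ones(len(p))];e=p[:,2]-A@k;g=abs(e)<t
        k=np.linalg.lstsq(A[g],p[g,2],rcond=None)[0]
    return np.round(k*1e3,2),g.sum(),len(p)
if __name__=="__main__":
  lo,hi=float(sys.argv[1]),float(sys.argv[2])
  for n in("scene","top","wrist"):
    c=r.camera(n);W=cloud(c);Z=W[...,2];d=np.hypot(W[...,0]-.565,W[...,1]-.2295)
    hsv=cv2.cvtColor(c["img"],cv2.COLOR_BGR2HSV);br=hsv[...,2]>60
    m=(d<.105)&(Z>lo)&(Z<hi)&br
    print(n,"plate",*fit(W[m]),np.histogram(Z[m],bins=np.arange(lo,hi+.001,.002))[0])
    cv2.imwrite(f"pics/pl_{n}.png",c["img"])
E
python3 pl.py 0.096 0.126; python3 -c "
import cv2,numpy as np
a=cv2.imread('pics/pl_scene.png')[80:260,240:460];cv2.imwrite('pics/cropA.png',cv2.resize(a,None,fx=3.4,fy=3.3))"
```

```text
scene plate [-24.6   -7.82 113.2 ] 2372 2764 [   0    0    1    3   12   27   93  489 1000  734  232   66   33   13
   61]
top plate [-26.09 -10.58 112.16] 2646 2767 [   0    0    0    0    2   11   81  513 1262  717  139   19    3    3
   17]
wrist plate [-23.5   -8.2  114.24] 44517 46702 [    0     0     0     0     0     0     0    31  4692 29994  9543   733
  1436   149   124]
```

View pics/cropA.png

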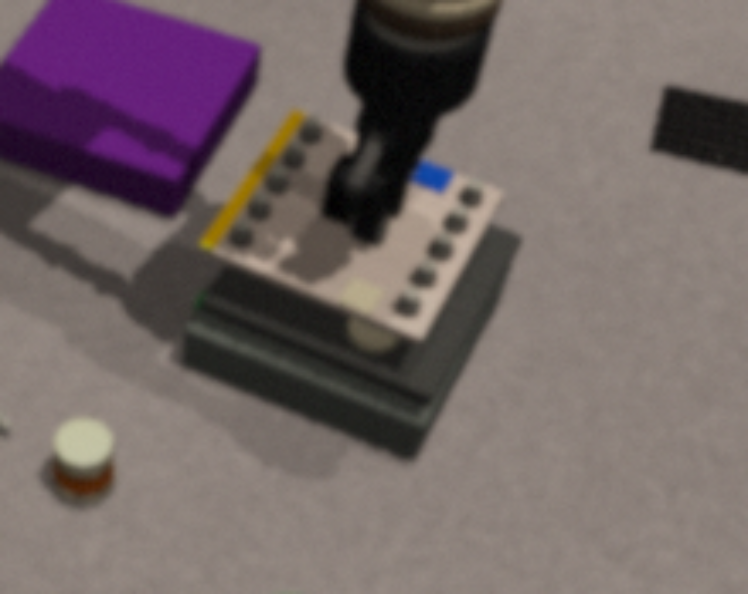

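```bash
python3 -m crank '[[[0,0,-0.1],[0,0,0],1],[[0,0,-0.1],[0,0,0],1],[[0,0,-0.2],[0,0,0],1],[[0,0,-0.2],[0,0,0],1],[[0,0,0],[0,0,0],1],[[0,0,0],[0,0,0],1],[[0,0,0],[0,0,0],1],[[0,0,0],[0,0,0],1],[[0,0,0],[0,0,0],1],[[0,0,0],[0,0,0],1]]' >/dev/null
python3 s.py; python3 pl.py 0.114 0.144
```

```text
t 24.35 p [565.36 229.53 150.33] yaw_x 18.49 z [ 0.  0. -1.] F [ 0.03  0.39 -5.31] M [-0.004 -0.088 -0.001] gap 20.84 g 98.8 q [ 0.19  0.34  1.59  0.    1.22 -1.71]
AVG p [565.36 229.53 150.32] F [ 0.23  0.03 -5.48] M [ 0.019 -0.067 -0.009] sd [0.432 0.213 0.579 0.015 0.014 0.019]
N 0.12 cop mm [452.5 145.5]
scene plate [-18.26  -3.89 131.26] 2432 2817 [   0    0    0    2   11   37   68  480 1112  747  191   54   32   20
   63]
top plate [-20.97  -7.17 130.2 ] 2843 2952 [   0    0    0    1    4    5   67  666 1411  685   71   14    6    3
   19]
wrist plate [-17.52  -5.52 132.23] 44382 46541 [    0     0     0     0     0     0     0     9  5871 32804  5695   814
  1153    94   101]
```

```bash
python3 -m crank '[[[0,0,0],[0,-0.07,0],1],[[0,0,0],[0,-0.062,0],1],[[0,0,0],[0,0,0],1],[[0,0,0],[0,0,0],1],[[0,0,0],[0,0,0],1],[[0,0,0],[0,0,0],1],[[0,0,0],[0,0,0],1],[[0,0,0],[0,0,0],1],[[0,0,0],[0,0,0],1],[[0,0,0],[0,0,0],1]]' 120 >/dev/null
python3 s.py; python3 pl.py 0.114 0.144; python3 - <<'E'
import cv2,numpy as np
a=cv2.imread('pics/pl_wrist.png');cv2.imwrite('pics/wr2.png',a)
E
```

```text
t 25.95 p [565.35 229.54 150.33] yaw_x 18.5 z [ 0.0175  0.0058 -0.9998] F [ 0.36 -0.33 -5.96] M [-0.042 -0.058 -0.019] gap 20.79 g 117.3 q [ 0.19  0.33  1.6   0.    1.19 -1.71]
AVG p [565.36 229.53 150.33] F [-0.02  0.11 -5.54] M [-0.003 -0.039  0.025] sd [0.38  0.497 0.244 0.034 0.025 0.048]
N 0.06 cop mm [ 692.  -148.7]
scene plate [ -0.38   0.98 131.06] 2423 2814 [   0    0    0    1   12   47   58  506 1381  534   99   59   25   32
   60]
top plate [ -1.67  -0.3  130.18] 2827 2991 [   0    0    0    0    1    7  137 1076 1419  268   26    8    0    5
   44]
wrist plate [ -0.15   0.35 132.17] 44364 46534 [    0     0     0     0     0     0     0    48 18131 25885   460  1659
   157    75   119]
```

View pics/wr2.png

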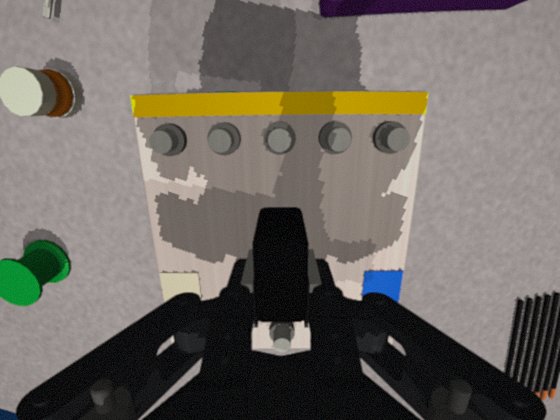

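```bash
cat > s.py <<'E'
from h import *
from pl import fit
L=[]
for i in range(4):
    s=r.state();L.append(np.r_[s["ee_pos"]*1e3,s["force"],s["torque"]]); c=r.camera("wrist")
a=np.mean(L,0);F=a[3:6];M=a[6:];N=F[2]+5.55;rz=-.05
print("t",s["time"],"p",np.round(a[:3],2),"F",np.round(F,2),"M",np.round(M,3),"N",round(N,2),"cop mm",np.round(1e3*np.array([(rz*F[0]-M[1])/N,(M[0]+rz*F[1])/N]),1),"gap",round(s["finger_gap"]*1e3,2),"g",round(s["grasp_force"],1))
W=cloud(c);Z=W[...,2];d=np.hypot(W[...,0]-.565,W[...,1]-.2295)
e=a[2]/1e3-.0185; m=(d<.105)&(abs(Z-e)<.011)&(cv2.cvtColor(c["img"],cv2.COLOR_BGR2HSV)[...,2]>60)
k,n,_=fit(W[m]); print("plate slopes",k[:2],"feet z",round(k[2]-30-1.1,2),"TCP-feet",round(a[2]-k[2]+31.1,2))
E
python3 -m crank '[[[0.0044,0,0.237],[0,0,0],1],[[0.0044,0,0.24],[0,0,0],1],[[0,0,0],[0,0,0],1],[[0,0,0],[0,0,0],1],[[0,0,0],[0,0,0],1],[[0,0,0],[0,0,0],1],[[0,0,0],[0,0,0],1],[[0,0,0],[0,0,0],1],[[0,0,0],[0,0,0],1],[[0,0,0],[0,0,0],1]]' >/dev/null
python3 s.py
python3 -m crank '[[[0.0006,0,0.034],[0,0,0],1],[[0.0006,0,0.033],[0,0,0],1],[[0,0,0],[0,0,0],1],[[0,0,0],[0,0,0],1],[[0,0,0],[0,0,0],1],[[0,0,0],[0,0,0],1],[[0,0,0],[0,0,0],1],[[0,0,0],[0,0,0],1],[[0,0,0],[0,0,0],1],[[0,0,0],[0,0,0],1]]' >/dev/null
python3 s.py
```

```text
t 27.5 p [565.38 229.53 136.04] F [ 0.07 -0.16 -4.95] M [ 0.005 -0.027 -0.004] N 0.6 cop mm [39.3 21.6] gap 20.79 g 138.7
plate slopes [-36.74  -4.69] feet z 86.91 TCP-feet 49.13
t 28.95 p [565.37 229.52 134.02] F [-0.24 -0.07 -5.65] M [-0.003 -0.035 -0.005] N -0.1 cop mm [-480.8   -5.2] gap 20.03 g 138.7
plate slopes [-36.61  -4.69] feet z 84.91 TCP-feet 49.11
```

```bash
python3 pl.py 0.098 0.130; cp pics/pl_wrist.png pics/wr3.png; python3 -c "
import cv2,numpy as np
a=cv2.imread('pics/pl_scene.png')[80:260,240:460];cv2.imwrite('pics/cropB.png',np.hstack([cv2.resize(a,(400,330)),cv2.resize(cv2.imread('pics/wr3.png'),(400,330))]))"
```

```text
scene plate [-36.82  -4.03 115.07] 2444 2894 [  0   0   0   7  19  38 179 594 897 647 244  89  32  45  52  51]
top plate [-37.98  -6.81 113.94] 2581 2770 [   0    0    0    2    4   21  150  555 1018  710  204   27    7   17
   24   31]
wrist plate [-36.86  -4.74 116.  ] 43949 46400 [    0     0     0     0     0     0     0   317  5798 23570 12710  1804
  1465   315   165   256]
```

View pics/cropB.png

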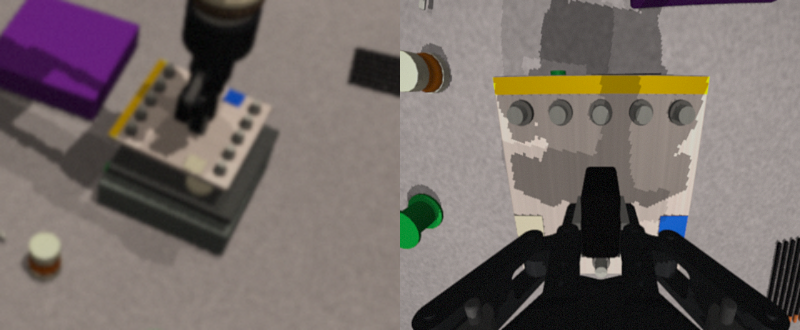

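```bash
python3 -m crank '[[[0,0,-0.1],[0,0,0],1],[[0,0,-0.1],[0,0,0],1],[[0,0,0],[0,-0.09,0],1],[[0,0,0],[0,-0.09,0],1],[[0,0,0],[0,-0.085,0],1],[[0,0,0],[0,0,0],1],[[0,0,0],[0,0,0],1],[[0,0,0],[0,0,0],1],[[0,0,0],[0,0,0],1],[[0,0,0],[0,0,0],1]]' 50 >/dev/null
python3 s.py; python3 - <<'E'
from h import *
find("scene",.116,.126,1000);find("top",.116,.126,1000);st()
E
```

```text
t 30.55 p [565.28 229.51 140.01] F [-0.2  -0.6  -5.12] M [0.021 0.015 0.039] N 0.43 cop mm [-11.4 116.9] gap 20.8 g 138.7
plate slopes [-1.63  6.96] feet z 90.87 TCP-feet 49.14
scene 2657 [564.2 215.3 121. ] (array([556.9, 226.8]), array([150.1, 144.4]), 18.62)
top 2948 [537.6 200.9 120.1] (array([555.3, 216.5]), array([150.5, 118.6]), 18.56)
t 30.7 p [565.25 229.51 140.01] yaw_x 18.5 z [ 0.0525  0.0176 -0.9985] F [ 0.22 -0.79 -4.32] M [ 0.009 -0.001  0.008] gap 20.47 g 138.7 q [ 0.18  0.31  1.64  0.01  1.13 -1.71]
```

```bash
python3 -m crank '[[[-0.17,0,0.01],[0,0,0],1],[[-0.167,0,0.009],[0,0,0],1],[[0,0,0],[0,0,0],1],[[0.0055,0,0.1],[0,0,0],1],[[0.0055,0,0.1],[0,0,0],1],[[0.0055,0,0.1],[0,0,0],1],[[0.002,0,0.033],[0,0,0],1],[[0,0,0],[0,0,0],1],[[0,0,0],[0,0,0],1],[[0,0,0],[0,0,0],1]]' >/dev/null
python3 s.py; python3 - <<'E'
from h import *
find("scene",.106,.118,1000);find("top",.106,.118,1000)
find("scene",.066,.077,1000);find("top",.066,.077,800)
E
```

```text
t 32.1 p [574.94 232.72 130.13] F [-0.07 -0.08 -5.55] M [ 0.005  0.042 -0.001] N -0.0 cop mm [18730.4 -4604.7] gap 20.94 g 138.7
plate slopes [-1.73  6.85] feet z 80.94 TCP-feet 49.19
scene 2756 [573.8 218.8 111.3] (array([566.3, 229.9]), array([149.8, 144.3]), 18.66)
top 2862 [547.5 203.4 110.2] (array([565.1, 219.3]), array([150.5, 117.4]), 18.58)
scene 1150 [595.6 186.9  71.7] (array([566.8, 228.3]), array([160.6, 155.8]), 18.56)
top 853 [540.7 180.7  71.1] (array([563.4, 221.9]), array([158.7, 138.8]), 18.45)
```

```bash
python3 -m crank '[[[0.001,0,0.02],[0,0,0],1],[[0.001,0,0.02],[0,0,0],1],[[0.001,0,0.01],[0,0,0],1],[[0,0,0],[0,0,0],1],[[0,0,0],[0,0,0],1],[[0,0,0],[0,0,0],1],[[0,0,0],[0,0,0],1],[[0,0,0],[0,0,0],1],[[0,0,0],[0,0,0],1],[[0,0,0],[0,0,0],1]]' >/dev/null
python3 s.py
```

```text
t 33.75 p [574.85 232.72 128.49] F [ 0.19  0.07 -5.36] M [-0.001  0.009 -0.02 ] N 0.19 cop mm [-95.  -25.8] gap 20.53 g 138.7
plate slopes [-1.75  6.88] feet z 79.35 TCP-feet 49.14
```

```bash
python3 -m crank '[[[0.001,0,0.02],[0,0,0],1],[[0.0005,0,0.01],[0,0,0],1],[[0,0,0],[0,0,0],1],[[0,0,0],[0,0,0],1],[[0,0,0],[0,0,0],0.4],[[0,0,0],[0,0,0],0.3],[[0,0,0],[0,0,0],0.2],[[0,0,0],[0,0,0],0],[[0,0,0],[0,0,0],0],[[0,0,0],[0,0,0],0]]' >/dev/null
python3 s.py;  python3 pl.py 0.098 0.118;python3 - <<'E'
from h import *
find("scene",.104,.112,1000);find("top",.104,.112,1000);c,W=find("wrist",.104,.113,1000);find("wrist",.146,.153,150)
E
```

```text
t 35.2 p [574.87 232.7  127.6 ] F [0.29 0.19 0.06] M [ 0.014  0.006 -0.005] N 5.61 cop mm [-3.7  0.9] gap 42.39 g 0.0
plate slopes [-7.52  3.32] feet z 78.2 TCP-feet 49.4
scene plate [ -7.57   4.6  108.28] 2367 2689 [   8   19   56  160  957 1077  261   84   46   21]
top plate [-11.27   1.58 107.28] 2482 2585 [   0    7   26  353 1309  766  101   17    4    2]
wrist plate [ -7.52   3.43 109.3 ] 44434 46942 [    0     0     0     0   822 33453 10084   755  1557   271]
scene 2502 [573.9 218.  108.1] (array([566.4, 229.4]), array([150.2, 144.1]), 18.05)
top 2658 [547.1 202.9 107.5] (array([565. , 218.5]), array([150.3, 117.3]), 17.58)
wrist 44727 [539.  220.6 109.5] (array([565., 229.]), array([149.9, 140.7]), 17.63)
wrist 4472 [562.3 227.8 150.8] (array([564.7, 228.6]), array([40.8, 22.1]), 17.94)
wrist 458 [577.9 208.8 149.2] (array([579.2, 209.6]), array([26.3, 10.8]), 45.1)
wrist 469 [562.8 253.4 149.2] (array([564.6, 253.5]), array([11.2, 26.8]), 82.82)
```

```bash
python3 -m crank '[[[0,0,-0.114],[0,0,0],0],[[0,0,-0.113],[0,0.2,0],0],[[0,0,0],[0,0.197,0],0],[[0.18,0.001,0],[0,0,0],0],[[0.177,0.001,0],[0,0,0],0],[[0,0,0],[0,0,0],0],[[0,0,0],[0,0,0],0.2],[[0,0,0],[0,0,0],0.3],[[0,0,0],[0,0,0],0.4],[[0,0,0],[0,0,0],0.45]]' 40 >/dev/null
python3 s.py;  python3 -m crank '[[[0,0,0],[0,0,0],0.5],[[0,0,0],[0,0,0],0.55],[[0,0,0],[0,0,0],0.6],[[0,0,0],[0,0,0],0.7],[[0,0,0],[0,0,0],0.8],[[0,0,0],[0,0,0],1],[[0,0,0],[0,0,0],1],[[0,0,0],[0,0,0],1],[[0,0,0],[0,0,0],1],[[0,0,0],[0,0,0],1]]' 40 >/dev/null; python3 s.py
python3 - <<'E'
from h import *
st();find("wrist",.100,.113,1000);find("wrist",.146,.153,150);find("scene",.104,.112,1000)
E
```

```text
t 37.0 p [564.36 229.25 134.38] F [-0.21 -0.02 -0.09] M [ 0.01   0.008 -0.009] N 5.46 cop mm [0.4 2. ] gap 23.3 g 0.0
plate slopes [-8.94  2.93] feet z 78.13 TCP-feet 56.25
t 38.45 p [564.36 229.21 134.39] F [ 1.47 -0.68 -1.29] M [-0.101 -0.318  0.152] N 4.26 cop mm [ 57.4 -15.8] gap 21.42 g 39.7
plate slopes [-7.55 -1.32] feet z 77.93 TCP-feet 56.46
t 38.5 p [564.35 229.2  134.37] yaw_x 18.5 z [ 0.e+00 -1.e-04 -1.e+00] F [ 1.5  -0.65 -1.59] M [-0.085 -0.267  0.161] gap 21.38 g 39.7 q [ 0.19  0.35  1.6  -0.    1.19 -1.71]
wrist 34489 [533.6 219.  109.3] (array([542.9, 221.9]), array([103.7, 140.4]), 18.19)
wrist 4203 [562.3 228.1 150.5] (array([564.2, 229.9]), array([43.1, 38.7]), 46.42)
scene 2566 [575.3 218.7 108.1] (array([566.7, 228.9]), array([150.1, 143.4]), 18.07)
```

```bash
python3 -m crank '[[[0,0,0],[0,0,-0.03],1],[[0,0,0],[0,0,-0.033],1],[[-0.006,-0.002,0],[0,0,0],1],[[-0.007,-0.002,0],[0,0,0],1],[[0,0,0.01],[0,0,0],1],[[0,0,0],[0,0,0],1],[[0,0,0],[0,0,0],1],[[0,0,0],[0,0,0],1],[[0,0,0],[0,0,0],1],[[0,0,0],[0,0,0],1]]' >/dev/null; python3 s.py
```

```text
t 40.05 p [564.64 229.22 134.17] F [-3.06 -2.19  3.94] M [-0.402  0.384 -0.211] N 9.49 cop mm [-24.4 -30.8] gap 21.71 g 40.5
plate slopes [-9.25 -1.87] feet z 77.66 TCP-feet 56.51
```

```bash
python3 -m crank '[[[0,0,0],[0,0,0],0.6],[[0,0,0],[0,0,0],0.45],[[0,0,0],[0,0,0],0.3],[[0,0,0],[0,0,0],0.3],[[0,0,0],[0,0,0],0.3],[[0,0,0],[0,0,0],0.3],[[0,0,0],[0,0,0],0.3],[[0,0,0],[0,0,0],0.3],[[0,0,0],[0,0,0],0.3],[[0,0,0],[0,0,0],0.3]]' >/dev/null; python3 s.py; python3 - <<'E'
from h import *
st();find("wrist",.100,.113,1000);find("wrist",.146,.153,150);find("scene",.104,.112,1000)
E
python3 pl.py .1 .118
```

```text
t 41.5 p [564.75 229.26 134.1 ] F [-0.01  0.14  0.14] M [0.016 0.002 0.015] N 5.69 cop mm [-0.3  1.6] gap 29.86 g 0.0
plate slopes [-6.11 -0.88] feet z 77.91 TCP-feet 56.19
t 41.55 p [564.73 229.27 134.11] yaw_x 19.0 z [ 0.  0. -1.] F [-1.08 -0.13 -0.21] M [ 0.011  0.003 -0.017] gap 29.61 g 0.0 q [ 0.19  0.36  1.6   0.    1.19 -1.71]
wrist 35470 [536.5 219.5 109.2] (array([563.2, 228.6]), array([146.1, 140.3]), 18.57)
wrist 3864 [562.8 228.3 150.6] (array([565.4, 229.3]), array([41.4, 22.2]), 18.4)
wrist 227 [564.7 210.9 149.6] (array([571.2, 211. ]), array([23.1,  8.6]), 18.58)
wrist 251 [553.3 244.3 149.2] (array([558.1, 244.3]), array([13.5, 23.2]), 72.24)
scene 2544 [575.5 218.6 108. ] (array([566.7, 229.3]), array([150.1, 143.5]), 18.86)
scene plate [ -6.4   -0.23 108.02] 2397 2718 [  21   48  216 1065 1019  215   75   30   29]
top plate [ -7.06  -2.37 107.11] 2480 2596 [   8   27  417 1326  723   78   13    4    0]
wrist plate [ -6.27  -0.8  109.01] 35205 37169 [    1    12    25  1310 29507  4386   845   948   135]
```

```bash
python3 -m crank '[[[0,0,0],[0,0,0.05],0.5],[[0,0,0],[0,0,0],0.7],[[0,0,0],[0,0,0],1],[[0,0,0],[0,0,0],1],[[0.012,-0.0066,0],[0,0,0],1],[[0,0,0.017],[0,0,0],1],[[0,0,0],[0,0,0],1],[[0,0,-0.017],[0,0,0],0.5],[[0,0,0],[0,0,0],0.3],[[0,0,0],[0,0,0],0.3]]' 25 >/dev/null; python3 s.py
```

```text
t 43.25 p [564.2  228.71 133.75] F [ 0.03 -0.33 -0.13] M [ 0.005  0.04  -0.012] N 5.42 cop mm [-7.7  4. ] gap 29.9 g 0.0
plate slopes [-6.25 -0.76] feet z 77.89 TCP-feet 55.86
```

```bash
cat >> s.py <<'E'
hsv=cv2.cvtColor(c["img"],cv2.COLOR_BGR2HSV).astype(int)
y=m&(abs(hsv[...,0]-28)<7)&(hsv[...,1]>130)
p=W[y][:,:2]*1e3;q=p-p.mean(0);v=np.linalg.svd(q,full_matrices=False)[2][0];yaw=np.degrees(np.arctan2(v[1],v[0]))%180-90
print("stripe",np.round(p.mean(0),2),"yaw",round(yaw,2),y.sum())
sl=k[:2]-[0,.9]; f=lambda x,yy:sl[0]*x/1e3+sl[1]*yy/1e3
print("cone-flat",round(f(-93,19),2),"groove-flat",round(f(-30,90),2))
E
python3 -m crank '[[[0,0,-0.012],[0,0,0],0.5],[[0,0,0],[0,0,0],0.7],[[0,0,0],[0,0,0],1],[[0,0,0],[0,0,0],1],[[0,0,0],[0,0,0],1],[[0,0,0],[0,0,0],1],[[0,0,0],[0,0,0],1],[[0,0,0],[0,0,0],1],[[0,0,0],[0,0,0],1],[[0,0,0],[0,0,0],1]]' 25 >/dev/null; python3 s.py
```

```text
t 44.7 p [564.3  228.97 134.31] F [-0.28  1.18 -3.49] M [ 0.16   0.089 -0.059] N 2.06 cop mm [-36.5  49. ] gap 21.47 g 25.5
plate slopes [-6.4  -0.15] feet z 77.94 TCP-feet 56.37
stripe [499.26 207.06] yaw 18.43 5499
cone-flat 0.58 groove-flat 0.1
```

```bash
python3 -m crank '[[[0,0,0.01],[0,0,0],1],[[-0.011,0.007,0],[0,0,0],1],[[-0.011,0.007,0],[0,0,0],1],[[0,0,0.01],[0,0,0],1],[[0,0,0],[0,0,0],1],[[0,0,0],[0,0,0],1],[[0,0,0],[0,0,0],1],[[0,0,0],[0,0,0],1],[[0,0,0],[0,0,0],1],[[0,0,0],[0,0,0],1]]' 25 >/dev/null; python3 s.py
```

```text
t 46.15 p [564.65 229.19 134.17] F [-4.84 -2.52  1.99] M [-0.404  0.839  0.032] N 7.54 cop mm [-79.2 -36.8] gap 21.76 g 26.3
plate slopes [-8.09 -1.67] feet z 77.85 TCP-feet 56.32
stripe [499.48 207.42] yaw 18.45 5495
cone-flat 0.7 groove-flat 0.01
```

```bash
python3 -m crank '[[[0.013,-0.007,0],[0,0,0],1],[[0.013,-0.007,0],[0,0,0],1],[[0.013,-0.008,0],[0,0,0],1],[[0,0,0],[0,0,0],1],[[0,0,0],[0,0,0],1],[[0,0,0],[0,0,0],1],[[0,0,0],[0,0,0],1],[[0,0,0],[0,0,0],1],[[0,0,0],[0,0,0],1],[[0,0,0],[0,0,0],1]]' 25 >/dev/null; python3 s.py
```

```text
t 47.6 p [564.41 228.89 134.19] F [0.27 5.37 2.89] M [0.861 0.093 0.025] N 8.44 cop mm [-12.6  70.2] gap 21.83 g 26.3
plate slopes [-5.77  0.77] feet z 77.85 TCP-feet 56.34
stripe [499.4  206.99] yaw 18.43 5508
cone-flat 0.53 groove-flat 0.16
```

```bash
python3 - <<'E'
from h import *
def fit(p,c0):
    k=np.array([0,0,np.median(p[:,2])])
    for t in(.006,.004,.003,.003,.003):
        A=np.c_[p[:,:2]-c0,np.ones(len(p))];g=abs(p[:,2]-A@k)<t;k=np.linalg.lstsq(A[g],p[g,2],rcond=None)[0]
    return np.round(k*1e3,2),g.sum()
for n in("scene","top"):
    c=r.camera(n);W=cloud(c);Z=W[...,2];V=cv2.cvtColor(c["img"],cv2.COLOR_BGR2HSV)[...,2]
    D=lambda x,y:np.hypot(W[...,0]-x,W[...,1]-y)
    print(n,"purple",fit(W[(D(.30,.252)<.1)&(Z>.035)&(Z<.055)],[.3,.252]),"decoy",fit(W[(D(.785,-.198)<.07)&(Z>.012)&(Z<.03)],[.785,-.198]),
     "plate",fit(W[(D(.565,.2295)<.105)&(Z>.1)&(Z<.118)&(V>60)],[.565,.2295]),"bench near",fit(W[(D(.565,.2295)<.3)&(abs(Z)<.01)],[.565,.2295]))
c=r.camera("wrist");W=cloud(c);Z=W[...,2];V=cv2.cvtColor(c["img"],cv2.COLOR_BGR2HSV)[...,2]
print("wrist purple",fit(W[(np.hypot(W[...,0]-.3,W[...,1]-.252)<.11)&(Z>.035)&(Z<.055)],[.3,.252]),"bench",fit(W[(abs(Z)<.01)],[.565,.2295]))
E
```

```text
scene purple (array([-0.06,  0.16, 45.19]), np.int64(2729)) decoy (array([ 4.39, -1.74, 21.85]), np.int64(3394)) plate (array([ -3.9 ,   2.47, 107.98]), np.int64(2421)) bench near (array([-3.23,  2.38, -0.31]), np.int64(29935))
top purple (array([-2.74,  1.01, 44.72]), np.int64(6034)) decoy (array([ 0.68,  0.87, 21.73]), np.int64(1866)) plate (array([ -6.73,  -2.55, 106.95]), np.int64(2512)) bench near (array([-1.35,  0.25, -0.71]), np.int64(28529))
wrist purple (array([1737.54,  630.14, -128.31]), np.int64(62)) bench (array([0.1 , 0.98, 1.12]), np.int64(125918))
```

```bash
python3 -m crank '[[[-0.0025,0.008,0],[0,0,0],1],[[-0.0028,0.008,0],[0,0,0],1],[[0,0,0],[0,0,0],1],[[0,0,0],[0,0,0],1],[[0,0,0],[0,0,0],1],[[0,0,0],[0,0,0],1],[[0,0,0],[0,0,0],1],[[0,0,0],[0,0,0],1],[[0,0,0],[0,0,0],1],[[0,0,0],[0,0,0],1]]' 25 >/dev/null; python3 s.py
```

```text
t 49.2 p [564.32 228.99 134.  ] F [3.94 2.94 3.63] M [ 0.43  -0.482  0.01 ] N 9.18 cop mm [31.1 30.8] gap 21.47 g 26.5
plate slopes [-5.38 -0.16] feet z 77.66 TCP-feet 56.34
stripe [499.3  207.11] yaw 18.44 5525
cone-flat 0.48 groove-flat 0.07
```

```bash
python3 -m crank '[[[-0.004,0.001,0],[0,0,0],1],[[0,0,0],[0,0,0],0.6],[[0,0,0],[0,0,0],0.45],[[0,0,0],[0,0,0],0.4],[[0,0,0],[0,0,0],0.5],[[0,0,0],[0,0,0],0.7],[[0,0,0],[0,0,0],1],[[0,0,0],[0,0,0],1],[[0,0,0],[0,0,0],1],[[0,0,0],[0,0,0],1]]' 25 >/dev/null; python3 s.py
```

```text
t 50.65 p [564.06 229.16 133.75] F [-1.62 -0.38 -5.31] M [-0.12   0.312 -0.006] N 0.24 cop mm [-980.2 -429.8] gap 21.85 g 25.0
plate slopes [-3.69 -0.76] feet z 79.12 TCP-feet 54.63
stripe [500.67 207.52] yaw 18.48 5560
cone-flat 0.31 groove-flat -0.04
```

```bash
python3 -m crank '[[[0.022,0.002,0],[0,0,0],1],[[0.023,0.002,0],[0,0,0],1],[[0,0,0],[0,0,0],1],[[0,0,0.025],[0,0,0],1],[[0,0,0.022],[0,0,0],1],[[0,0,0],[0,0,0],1],[[0,0,0],[0,0,0],0.6],[[0,0,0],[0,0,0],0.4],[[0,0,0],[0,0,0],0.3],[[0,0,0],[0,0,0],0.3]]' 25 >/dev/null; python3 s.py
```

```text
t 52.1 p [563.09 228.87 132.75] F [ 0.06  0.04 -0.34] M [-0.008  0.024 -0.002] N 5.21 cop mm [-5.2 -2. ] gap 30.1 g 0.0
plate slopes [-6.54 -1.42] feet z 77.85 TCP-feet 54.9
stripe [499.43 207.35] yaw 18.47 5549
cone-flat 0.56 groove-flat -0.01
```

```bash
python3 -m crank '[[[-0.03,0.005,0.06],[0,0,0],0.3],[[-0.02,0,0.06],[0,0,0],0.3],[[0,0,0.06],[0,0,0],0.3],[[0,0,0],[0,0,0],0.3],[[0,0,0.01],[0,0,0],0.3],[[0,0,0.01],[0,0,0],0.3],[[0,0,0.01],[0,0,0],0.3],[[0,0,0.01],[0,0,0],0.3],[[0,0,0],[0,0,0],0.3],[[0,0,0],[0,0,0],0.3]]' 25 >/dev/null; python3 s.py
```

```text
t 53.55 p [564.26 229.46 126.11] F [-1.36 -0.24  3.58] M [-0.05   0.235  0.011] N 9.13 cop mm [-18.3  -4.1] gap 29.88 g 1.8
plate slopes [-8.17 -1.85] feet z 77.76 TCP-feet 48.35
stripe [499.49 207.52] yaw 18.51 6140
cone-flat 0.71 groove-flat -0.0
```

```bash
python3 -m crank '[[[0.009,-0.005,0],[0,0,0],0.3],[[0.009,-0.005,0],[0,0,0],0.3],[[0.009,-0.005,0],[0,0,0],0.3],[[0,0,0],[0,0,0],0.3],[[0,0,0],[0,0,0],0.3],[[0,0,0],[0,0,0],0.3],[[0,0,0],[0,0,0],0.3],[[0,0,0],[0,0,0],0.3],[[0,0,0],[0,0,0],0.3],[[0,0,0],[0,0,0],0.3]]' 25 >/dev/null; python3 s.py
```

```text
t 55.0 p [563.75 228.72 125.93] F [2.44 1.73 3.7 ] M [ 0.351 -0.392 -0.025] N 9.25 cop mm [29.2 28.6] gap 30.18 g 1.9
plate slopes [-7.28 -1.53] feet z 77.58 TCP-feet 48.35
stripe [499.35 207.4 ] yaw 18.49 6116
cone-flat 0.63 groove-flat -0.0
```

```bash
python3 -m crank '[[[0,0,-0.1],[0,0,0],0.3],[[0,0.0127,-0.1],[0,0,0],0.3],[[0,0,0],[0,0,0],0.5],[[0,0,0],[0,0,0],0.6],[[0,0,0],[0,0,0],0.8],[[0,0,0],[0,0,0],1],[[0,0,0],[0,0,0],1],[[0.007,0,0],[0,0,0],1],[[0.0075,0,0],[0,0,0],1],[[0,0,0],[0,0,0],1]]' 20 >/dev/null; python3 s.py
```

```text
t 56.45 p [562.88 228.88 131.57] F [-2.65 -2.07 -0.23] M [-0.397  0.506  0.054] N 5.32 cop mm [-70.1 -55.1] gap 21.81 g 19.6
plate slopes [-6.95 -1.88] feet z 77.84 TCP-feet 53.73
stripe [499.56 207.34] yaw 18.52 5642
cone-flat 0.59 groove-flat -0.04
```

```bash
python3 -m crank '[[[0.009,-0.005,0],[0,0,0],1],[[0.009,-0.005,0],[0,0,0],1],[[0,0,0],[0,0,0],1],[[0,0,0],[0,0,0],1],[[0,0,0],[0,0,0],1],[[0,0,0],[0,0,0],1],[[0,0,0],[0,0,0],1],[[0,0,0],[0,0,0],1],[[0,0,0],[0,0,0],1],[[0,0,0],[0,0,0],1]]' 20 >/dev/null; python3 s.py
```

```text
t 57.9 p [562.57 228.51 131.79] F [ 0.06  0.32 -5.51] M [ 0.062  0.002 -0.031] N 0.04 cop mm [-132.9 1166. ] gap 21.99 g 19.8
plate slopes [-5.85 -1.26] feet z 78.02 TCP-feet 53.77
stripe [499.25 207.12] yaw 18.48 5686
cone-flat 0.5 groove-flat -0.02
```

```bash
python3 -m crank '[[[0.003,-0.0017,0],[0,0,0],1],[[0,0,0.006],[0,0,0],1],[[0,0,0],[0,0,0],0.8],[[0,0,0],[0,0,0],0.6],[[0,0,0],[0,0,0],0.45],[[0,0,0],[0,0,0],0.3],[[0,0,0],[0,0,0],0.3],[[0,0,0],[0,0,0],0.3],[[0,0,0],[0,0,0],0.3],[[0,0,0],[0,0,0],0.3]]' 20 >/dev/null; python3 s.py
```

```text
t 59.35 p [562.54 228.44 131.63] F [ 0.24 -0.94  0.  ] M [ 0.019 -0.006  0.009] N 5.55 cop mm [-1.1 11.9] gap 30.16 g 0.0
plate slopes [-7.48 -1.65] feet z 77.87 TCP-feet 53.76
stripe [499.27 207.14] yaw 18.49 5639
cone-flat 0.65 groove-flat -0.01
```

```bash
python3 -m crank '[[[0,0,0.1],[0,0,0],0.3],[[0,0,0.1],[0,0,0],0.3],[[0,0,0.05],[0,0,0],0.3],[[0.012,-0.007,0],[0,0,0],0.3],[[0.012,-0.007,0],[0,0,0],0.3],[[-0.024,0.014,0],[0,0,0],0.3],[[-0.018,0.01,0],[0,0,0],0.3],[[0.018,-0.01,0],[0,0,0],0.3],[[0,0,0],[0,0,0],0.3],[[0,0,0],[0,0,0],0.3]]' 20 >/dev/null; python3 s.py
```

```text
t 60.8 p [562.6  228.42 124.39] F [-1.32  0.15  5.51] M [ 0.119  0.293 -0.012] N 11.06 cop mm [-20.5  10.1] gap 29.74 g 2.6
plate slopes [-8.88 -1.93] feet z 76.03 TCP-feet 48.36
stripe [499.28 207.03] yaw 18.48 6032
cone-flat 0.77 groove-flat 0.01
```

```bash
python3 -m crank '[[[0,0,0.025],[0,0,0],0.3],[[0,0,0.026],[0,0,0],0.3],[[0,0,0],[0,0,0],0.3],[[0,0,0],[0,0,0],0.3],[[0,0,0],[0,0,0],0.3],[[0,0,0],[0,0,0],0.3],[[0,0,0],[0,0,0],0.3],[[0,0,0],[0,0,0],0.3],[[0,0,0],[0,0,0],0.3],[[0,0,0],[0,0,0],0.3]]' 20 >/dev/null; python3 s.py
```

```text
t 62.25 p [562.62 228.44 123.1 ] F [-1.87  0.4   6.62] M [0.081 0.373 0.028] N 12.17 cop mm [-22.9   5. ] gap 30.33 g 3.3
plate slopes [-8.73 -1.84] feet z 74.75 TCP-feet 48.35
stripe [499.28 207.03] yaw 18.46 6038
cone-flat 0.76 groove-flat 0.02
```

```bash
python3 -m crank '[[[0,0,0.014],[0,0,0],0.3],[[0,0,0],[0,0,0],0.3],[[0,0,0],[0,0,0],0.3],[[0,0,0],[0,0,0],0.3],[[0,0,0],[0,0,0],0.3],[[0,0,0],[0,0,0],0.3],[[0,0,-0.04],[0,0,0],0.3],[[0,0,-0.05],[0,0,0],0.3],[[0,0,-0.06],[0,0,0],0.3],[[0,0,-0.06],[0,0,0],0.3]]' 20 ; python3 s.py
```

```text
time: 63.55
ee_pos: [0.5621, 0.2282, 0.1278]
tool_rot: [[-0.948, -0.319, -0.001], [-0.319, 0.948, -0.001], [0.001, -0.0, -1.0]]
force: [-0.1, -0.4, 0.0]
finger_gap: 0.03
grasp_force: 0.0
t 63.7 p [562.26 228.22 127.99] F [ 0.25 -0.04  0.12] M [-0.001 -0.013 -0.006] N 5.67 cop mm [0.  0.2] gap 29.73 g 0.0
plate slopes [-8.07 -1.9 ] feet z 77.82 TCP-feet 50.17
stripe [499.23 207.2 ] yaw 18.46 5784
cone-flat 0.7 groove-flat -0.01
```

```bash
python3 -m crank '[[[0,0,-0.1],[0,0,0],0.2],[[0,0,-0.2],[0,0,0],0.1],[[0,0,-0.4],[0,0,0],0],[[0,0,-0.6],[0,0,0],0],[[0,0,-0.8],[0,0,0],0],[[0,0,-0.8],[0,0,0],0],[[0,0,-0.8],[0,0,0],0],[[0,0,-0.5],[0,0,0],0],[[0,0,0],[0,0,0],0],[[0,0,0],[0,0,0],0]]' | head -2; python3 - <<'E'
from h import *
from pl import fit
import numpy as np
st()
for n in("wrist","top","scene"):
    c=r.camera(n);W=cloud(c);Z=W[...,2];V=cv2.cvtColor(c["img"],cv2.COLOR_BGR2HSV)[...,2]
    m=(np.hypot(W[...,0]-.565,W[...,1]-.2295)<.105)&(Z>.1)&(Z<.117)&(V>60)
    B=W[abs(Z)<.01]; print(n,fit(W[m]),"bench",fit(B))
E
```

```text
time: 65.0
ee_pos: [0.5621, 0.2283, 0.2536]
t 65.0 p [562.09 228.32 253.58] yaw_x 18.6 z [-1.6e-03 -4.0e-04 -1.0e+00] F [-0.34  0.16 -1.55] M [-0.02   0.026  0.015] gap 42.82 g 0.0 q [ 0.19  0.24  1.5  -0.    1.41 -1.71]
wrist (array([ -3.46,  -0.47, 109.09]), np.int64(17334), 18026) bench (array([0.03, 0.94, 1.12]), np.int64(148360), 151696)
top (array([ -5.46,  -1.29, 107.11]), np.int64(4066), 4238) bench (array([-1.8 ,  0.04, -0.7 ]), np.int64(149712), 159820)
scene (array([ -4.07,   0.46, 107.98]), np.int64(2608), 2907) bench (array([-1.08,  0.59, -0.52]), np.int64(167245), 181636)
```

```bash
python3 -c "
from workcell import r
print(r.finish_job())"
```

```text
the job is handed in; nothing more can be done
None
```

I handed the job in at about 65 s with the plate on the right seats and the robot clear, but I could not confirm it is fully home: the groove and flat feet read home, while the cone foot reads about 0.3 mm high, near the limit of what the cameras can tell. The ring gave about 3.1 to 3.6 mm for well over half a second, pressed with the fingertips on the plate rather than the grip, because the plate had slipped in the grip and I re-gripped it on the seats. I did not touch the spool, jar or screwdriver.

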